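# Start the rotor hand nut on its stud

## Task

Set the black hand nut onto the threaded stud in the middle of the rotor, with the red end of its bar over the red line on the rotor. Turn it backward (counter-clockwise seen from above) until it drops off the end of the thread, then forward (clockwise) one full turn from there, without running it down onto the hub, and finish with the gripper still holding the nut by its bar: do not let go at the end. Leave the bottle, dish and tube beside it where they stand.

Things in the scene. Friction and masses are not known exactly. Their poses are not given: they have to be found in the camera images.
- rotor_nut: Black fluted hand nut, 150 g, standing upright on its open end on the worktop; origin at the centre of its underside, z up. Round body 41 mm across, 54 mm high. On top a grip bar 46 mm long (along the nut's x), 14 mm thick (along y), 22 mm high: 54 to 76 mm above the origin. The bar's end towards the nut's -x is red.
- nut_red_end (a point): Point in the red end of the nut's bar, on the bar's middle line, 20 mm from the nut's axis (towards the nut's -x), 65 mm above the underside.
- nut_lugs (a point): Point on the nut's axis 20 mm above its underside, level with the small lugs inside that run on the stud's thread. The bore is 28.4 mm wide and 51 mm deep, flared to 34 mm at the mouth. With its red end over the red line the nut rests on the thread with its underside about 53 mm (51 to 55) above the worktop.
- rotor: Fixed flat aluminium tube rotor, 120 mm across, on a black rubber foot; origin at the centre of its underside on the worktop, z up. Its top face is 22 mm above the worktop, the round steel hub in the middle (43 mm across) 26 mm. From the hub rises an upright steel stud on the rotor's axis: core 18 mm, 26 mm over the coarse two-start right-hand thread.
- rotor_line (a point): Middle of the red radial line (28 mm long, 5 mm wide) on the rotor's top face, 37 mm from its axis, towards the rotor's -x (the side facing the robot).
- stud_top (a point): Stud tip, 76 mm above the worktop, thread from 74 mm down. A turn clockwise lowers the nut 14 mm. From the red line counter-clockwise the nut climbs to 55.5 mm (underside height), then after 45 to 100 degrees (varies) runs off the thread's end and, if loosely held, falls 7 mm to 48.5. One turn clockwise from there: 34.5. Vertical play 1.5 mm; it does not turn by itself.
- reagent_bottle: Small reagent bottle, 33 mm across, 85 mm high, standing; bystander. Origin at the centre of its underside.
- small_dish: Pink dish, 60 mm across, 28 mm high; bystander. Origin at the centre of its underside.
- cap_tube: Small capped tube lying on the worktop, 53 mm long, 20 mm thick; bystander. Origin at the centre of its underside.

How it is judged:
By the outcome, as a careful person would: the job done as asked, in the order asked, and still so for the second after the job is handed in, while the arm keeps its last pose, push and grip.
It also fails if it takes over 72 s, if anything falls off the work surface, if the arm or the gripper's body presses on something with over 40 N, if the wrist force passes 120 N, or if a joint passes its speed limit or range.

## Robot

A 6-joint arm with a two-finger parallel gripper is mounted at the origin on a cart in front of the work surface, level with it; the furniture and walls round the work are solid. World frame = base frame: x ahead of the robot, y to its left, z up, the work surface at z = 0. Lengths are in m, angles in rad, forces in N, time in s.
With the tool pointing down it reaches from about 0.225 to 0.875 m from the base axis. Payload 3.4 kg.
Tool frame: the origin (TCP) lies on the centre line of the jaws, within the pads' length; the fingertips stand 14 mm ahead of it and the grasp point (between the pads) lies 5 mm behind it; z points along the fingers, y is the line along which they close (so a half turn about z gives the same grasp; the last joint's range is limited). The gripper opens to 85 mm and grips with 20 to 120 N. Pads are 22 mm wide; open, the fingers measure 114 mm over their backs; the gripper's body (76 mm by 85 mm) begins 54 mm behind the grasp point. The pads swing forward as they close: fully open they stand 13 mm farther back than shut.
Start: joints at [-1.319, 0.276, 1.505, -0, 1.361, -0.121], TCP at [0.209, -0.536, 0.245] pointing down, gripper open.
Joint ranges: [-2.89, 2.89], [-0.75, 2.08], [0.22, 2.7], [-1.18, 4.32], [0.11, 2.71], [-2.7, 2.7]. Speed limits (rad/s): [2.57, 2.57, 3.14, 3.14, 3.14, 3.14].

## Interface

Orientations are given as a unit quaternion [w, x, y, z].
In Python, from station import r gives the robot as it stands.
- The arm moves only by the shell command python3 inch.py [OPENING] [FORCE], which reads ROWS from standard input. ROWS is 1 to 10 rows, parted by a bar, with the numbers parted by spaces; each row has 4 numbers: dx, dy, dz in m, then a turn about the tool's z in rad; each row shifts and turns the commanded pose from where the row before left it, along the tool's axes as they then stand; what a row does not reach is not made up. A row lasts 1/8 s, in which the tool goes at most 0.0625 m and 0.188 rad, less where a joint would pass 70% of its speed; a pose out of reach is approached as far as the arm can. OPENING is the opening from 0.0 (shut) to 1.0 (fully open), set as the command begins (- or left out keeps the last). The fingers move at their own pace and stop on an object; FORCE is the grip in N (left out, the last holds). Time passes only in rows, so rows that do not move let the fingers close. It prints the time, the measured TCP pose, the force, the opening and the grip force at its end. Input that does not fit is refused with a message, and nothing moves.
- r.read_state(): the state, without advancing time (a new reading comes with each control period).
- r.grab_frame(name): name is "scene" or "top"; returns the picture (420x560x3 uint8, red, green, blue); there is no depth.
- r.camera_params(name): a dict with "intrinsics" (3x3 intrinsics, pixels), "D" ([k1, k2, p1, p2, k3] as OpenCV has them; the pictures are not rectified), "rvec" (rotation vector, rad) and "tvec" (3), from world to camera coordinates, as OpenCV has them. Camera axes: x right, y down, z forward; pixel columns grow to the right and rows downward; lengths in m; the calibration is good to about 2 mm. A picture is of the moment at which its call begins. camera_params takes no time and is no camera call.
- r.job_done(): hands the job in; it is judged then, once.
The state is a dict: "time_s": time; "q": joint angles; "joint_vel": joint speeds; "joint_torque": joint torques, N m; "tool_pos": TCP position; "tool_rot": TCP orientation; "contact_force": force on the tool from outside, world axes, zero at the start; "torque": the same for the moment, N m; "gripper_width": opening from 0.0 (shut) to 1.0 (fully open); "grip_force": force on a finger pad.
Only numpy, scipy, OpenCV 4.12 (cv2) and the standard library are available. Lean on these libraries where they do the work, as an engineer would, in place of code of your own. Each camera call takes 0.05 s, during which the arm holds its last target. There are 200 camera calls.

## Working session

There is one attempt and no reset: what is moved stays moved. The work goes in short steps, Python scripts to look and compute and a shell command to move; the robot and the scene stay as the last step left them, time stands still between calls to the robot, and variables do not carry over. Pictures are saved under pics/ and viewed, at most 10 in all, crops included, and the job is handed in when it is done.

```bash
ls; mkdir -p pics; python3 - <<'E'
from station import r
import cv2
for n in("scene","top"):
    cv2.imwrite(f"pics/{n}0.png",r.grab_frame(n)[:,:,::-1])
    p=r.camera_params(n);print(n,p)
s=r.read_state();print(s)
E
```

```text
inch.py
pics
station.py
scene {'intrinsics': array([[472.51117308,   0.        , 279.0352961 ],
       [  0.        , 472.51117308, 212.83170486],
       [  0.        ,   0.        ,   1.        ]]), 'D': array([-0.0152676,  0.       ,  0.       ,  0.       ,  0.       ]), 'rvec': array([ 1.3387773 , -2.34022033,  0.83014587]), 'tvec': array([0.24166465, 0.47618725, 0.80685071])}
top {'intrinsics': array([[528.31178715,   0.        , 270.50332831],
       [  0.        , 528.31178715, 215.90036321],
       [  0.        ,   0.        ,   1.        ]]), 'D': array([0.0384019, 0.       , 0.       , 0.       , 0.       ]), 'rvec': array([ 2.21557188, -2.16338362,  0.08008078]), 'tvec': array([-0.07141755,  0.56026592,  1.06519005])}
{'time_s': 0.1, 'q': array([-1.31903799e+00,  2.76571052e-01,  1.50601360e+00,  1.57622201e-06,
        1.36072046e+00, -1.21010619e-01]), 'joint_vel': array([ 0.00055447, -0.00276515, -0.00331744, -0.00032704, -0.00089453,
       -0.00012033]), 'joint_torque': array([ 1.20722314e-03, -4.17698872e+01, -2.46405691e+01, -1.80397928e-04,
        5.79116429e-03, -3.50813394e-06]), 'tool_pos': array([ 0.20928843, -0.53507177,  0.24450098]), 'tool_rot': array([-8.54447098e-04,  9.82680309e-01,  1.85306982e-01, -5.51659240e-05]), 'contact_force': array([-0.52477411,  0.34173427,  0.11566204]), 'torque': array([-0.01489545,  0.05017512,  0.01680144]), 'grip_force': 0.0, 'gripper_width': 0.9989293069298806}
```
View pics/scene0.png

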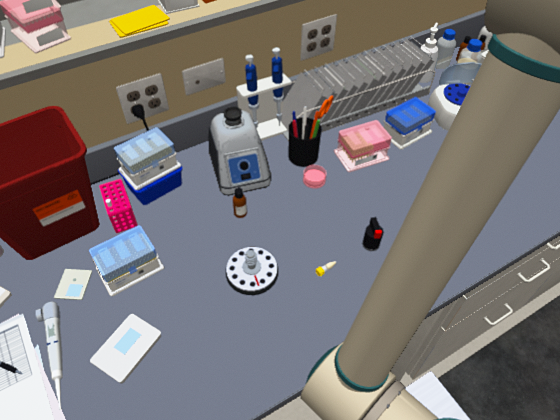

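View pics/top0.png

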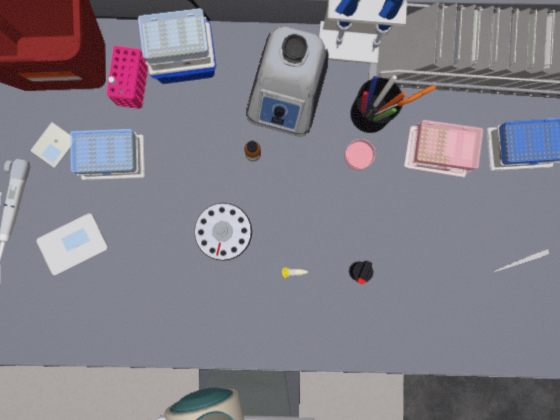

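The scene view shows the rotor near (252,269) with the nut near (373,235). In the top view the rotor is at (223,231) with its line at (218,250), and the nut is at (362,271) with its red end at (361,280). I'll zoom in on both.

```bash
python3 - <<'E'
import cv2,numpy as np
s=cv2.imread("pics/scene0.png");t=cv2.imread("pics/top0.png")
def c(im,x,y,w=40,h=34):return cv2.resize(im[y-h:y+h,x-w:x+w],None,fx=5,fy=4.4*0+5,interpolation=cv2.INTER_CUBIC)[:300*2]
a=[c(s,373,235,40,30),c(s,252,265,40,30),c(t,362,271,40,30),c(t,223,231,40,30)]
cv2.imwrite("pics/crop0.png",np.vstack([np.hstack(a[:2]),np.hstack(a[2:])]))
for n,im in(("scene",s),("top",t)):
    b=im.astype(int);m=((b[:,:,2]>120)&(b[:,:,1]<60)&(b[:,:,0]<60)).astype(np.uint8)
    k,l,st,ce=cv2.connectedComponentsWithStats(m)
    print(n,[(st[i].tolist(),ce[i].round(1).tolist()) for i in range(1,k) if st[i,4]>5 and st[i,1]>200])
E
```

```text
scene [([128, 208, 9, 18, 54], [132.1, 217.0]), ([122, 212, 9, 17, 49], [125.8, 220.0]), ([115, 214, 9, 17, 51], [119.2, 221.7]), ([110, 217, 8, 16, 35], [113.3, 224.0]), ([375, 230, 7, 8, 44], [377.6, 233.1]), ([255, 276, 4, 9, 9], [256.3, 280.0])]
top [([357, 278, 9, 6, 29], [360.7, 280.4])]
```

View pics/crop0.png

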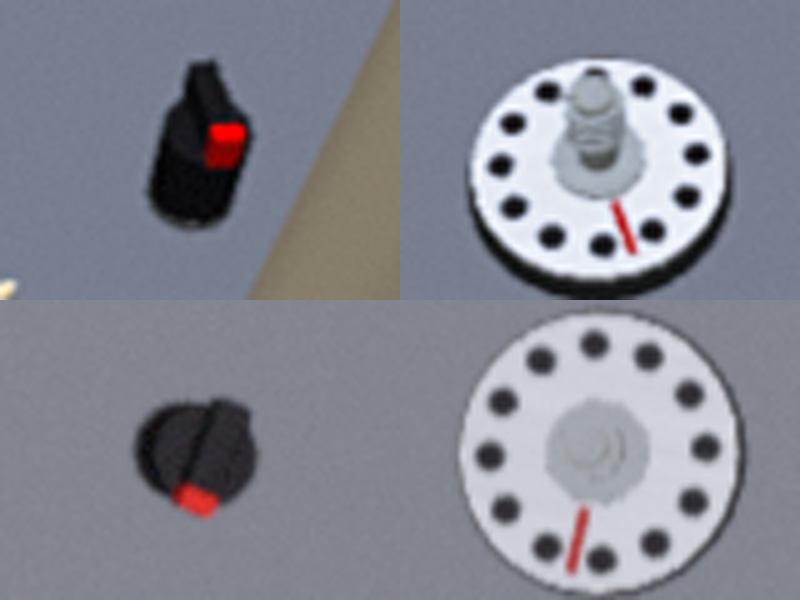

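```bash
cat > fit.py <<'E'
import cv2,numpy as np
from scipy.optimize import minimize
from station import r
P={n:r.camera_params(n) for n in("scene","top")}
def proj(n,X):
    p=P[n];return cv2.projectPoints(np.asarray(X,float).reshape(-1,1,3),p['rvec'],p['tvec'],p['intrinsics'],p['D'])[0][:,0]
def tri(pts):
    """pts {cam:(u,v)} -> xyz, gap"""
    M=[];b=[];rays=[]
    for n,uv in pts.items():
        p=P[n];R=cv2.Rodrigues(p['rvec'])[0];c=-R.T@p['tvec']
        u=cv2.undistortPoints(np.array([[uv]],float),p['intrinsics'],p['D'])[0,0]
        d=R.T@np.r_[u,1];d/=np.linalg.norm(d);A=np.eye(3)-np.outer(d,d);M.append(A);b.append(A@c)
    x,res,*_=np.linalg.lstsq(np.vstack(M),np.hstack(b),rcond=None);return x,float(np.sqrt(res[0])) if len(res) else 0
S=6
def up(im,c,w=45,h=40):
    x0,y0=int(c[0]-w),int(c[1]-h);return cv2.resize(im[y0:y0+2*h,x0:x0+2*w],None,fx=S,fy=S,interpolation=cv2.INTER_CUBIC),np.array([x0,y0])
def fill(shape,o,polys):
    m=np.zeros(shape[:2],np.uint8)
    for q in polys:
        q=(q-o+.5)*S-.5
        cv2.fillConvexPoly(m,cv2.convexHull(np.round(q*16).astype(np.int32)),1,shift=4)
    return m
a=np.linspace(0,2*np.pi,60);C=np.c_[np.cos(a),np.sin(a)]
def T(x,y,z,w,X):
    c,s=np.cos(w),np.sin(w);X=np.asarray(X,float);return np.c_[x+c*X[:,0]-s*X[:,1],y+s*X[:,0]+c*X[:,1],z+X[:,2]]
def box(x0,x1):return np.array([[x,y,z] for x in(x0,x1) for y in(-.007,.007) for z in(.054,.076)])
cyl=np.r_[np.c_[C*.0205,0*a],np.c_[C*.0205,0*a+.054]]
E
cat > m.py <<'E'
from fit import *
I={n:cv2.imread(f"pics/{n}0.png") for n in P}
cn={"scene":(373,235),"top":(362,271)};cr={"scene":(252,265),"top":(223,231)}
D={};W={}
for n in P:
    u,o=up(I[n],cn[n]);b=u.astype(int);red=((b[:,:,2]>110)&(b[:,:,2]>2*b[:,:,1])).astype(np.uint8)
    blk=(((b.max(2)<75))|(red>0)).astype(np.uint8)
    k,l,st,_=cv2.connectedComponentsWithStats(blk);i=1+st[1:,4].argmax();D[n]=(o,(l==i).astype(np.uint8),red)
    u,o=up(I[n],cr[n]);b=u.astype(int);w=(b.min(2)>(185 if n=="scene" else 165)).astype(np.uint8)
    k,l,st,_=cv2.connectedComponentsWithStats(w);i=1+st[1:,4].argmax();h=np.argwhere(l==i)[:,::-1]
    W[n]=(o,fill(w.shape,o,[(h+.5)/S-.5+o]))
    rl=(b[:,:,2]-b[:,:,1]>60);q=np.argwhere(rl)[:,::-1]; W[n]+=(( q.mean(0)+.5)/S-.5+o,)
def cost(p):
    e=0
    for n,(o,m,red) in D.items():
        e+=np.mean(fill(m.shape,o,[proj(n,T(*p,cyl)),proj(n,T(*p,box(-.023,.023)))])!=m)
        R=fill(m.shape,o,[proj(n,T(*p,box(-.023,-.014)))]);
        q,v=[np.argwhere(k).mean(0) for k in(R,red)];e+=2e-4*np.sum(((q-v)/S)**2)*5
    return e
def costr(p):
    return sum(np.mean(fill(W[n][1].shape,W[n][0],[proj(n,T(p[0],p[1],p[2],0,np.c_[C*.06,0*a]))])!=W[n][1]) for n in W)
red={n:(np.argwhere(D[n][2]).mean(0)[::-1]+.5)/S-.5+D[n][0] for n in P}
x,g=tri(red);print("red tri",x,g)
best=None
for w in(-.6,0,.6,1.2):
    f=minimize(cost,[x[0]+.017*np.cos(w),x[1]+.017*np.sin(w),0,w],method="Nelder-Mead",options=dict(initial_simplex=np.array([x[0]+.017*np.cos(w),x[1]+.017*np.sin(w),0,w])+np.vstack([np.zeros(4),np.diag([.006,.006,.006,.3])]),maxiter=250))
    if best is None or f.fun<best.fun:best=f
print("nut",best.x,best.fun)
l,g=tri({n:W[n][2] for n in P});print("line",l,g)
f=minimize(costr,[l[0]+.037,l[1],.022],method="Nelder-Mead",options=dict(initial_simplex=np.array([l[0]+.037,l[1],.022])+np.vstack([np.zeros(3),np.eye(3)*.006])))
print("rotor",f.x,f.fun,"yaw",np.arctan2(f.x[1]-l[1],f.x[0]-l[0]),np.hypot(*(f.x-l)[:2]))
t={"scene":(590/5+212-80,95/5+235),"top":(592/5+183-80,(447-300)/5+201)}
print("stud",tri(t))
v=[]
for n in P:
    u,o=up(I[n],cn[n]);cs,_=cv2.findContours(fill(u.shape,o,[proj(n,T(*best.x,cyl)),proj(n,T(*best.x,box(-.023,.023)))]),0,1);cv2.drawContours(u,cs,-1,(0,255,0),1)
    for xx in(.0205,):
        q=proj(n,T(*best.x,[[-.023,y,.076] for y in(-.007,.007)]+[[.023,y,.076] for y in(.007,-.007)]));cv2.polylines(u,[np.round((q-o+.5)*S-.5).astype(int)],True,(255,255,0),1)
    u2,o2=up(I[n],cr[n]);cs,_=cv2.findContours(fill(u2.shape,o2,[proj(n,T(*f.x,0,np.c_[C*.06,0*a]))]),0,1);cv2.drawContours(u2,cs,-1,(0,255,0),1)
    for zz in(0.054,0.0):
        q=proj(n,T(f.x[0],f.x[1],.022+zz,0,np.c_[C*(.0215 if zz==0 else .009),0*a+(.004 if zz==0 else 0)]));cv2.polylines(u2,[np.round((q-o2+.5)*S-.5).astype(int)],True,(0,0,255),1)
    v.append(np.hstack([u,u2]))
cv2.imwrite("pics/fit0.png",cv2.resize(np.vstack(v),None,fx=.62,fy=.62,interpolation=cv2.INTER_AREA))
E
python3 m.py
```

```text
red tri [ 0.4370338  -0.23575814  0.06917743] 0.00043977983023612324
nut [ 0.4548262  -0.24187761  0.00272873 -0.31856286] 0.02949880358676029
line [0.49221889 0.04711121 0.02420966] 0.0001162846400536977
rotor [0.53126776 0.0385765  0.01164391] 0.061739969135802465 yaw -0.21518076594315425 0.03997069029957674
stud (array([0.52874664, 0.03875263, 0.07302786]), 0.0029317665414025475)
```

View pics/fit0.png

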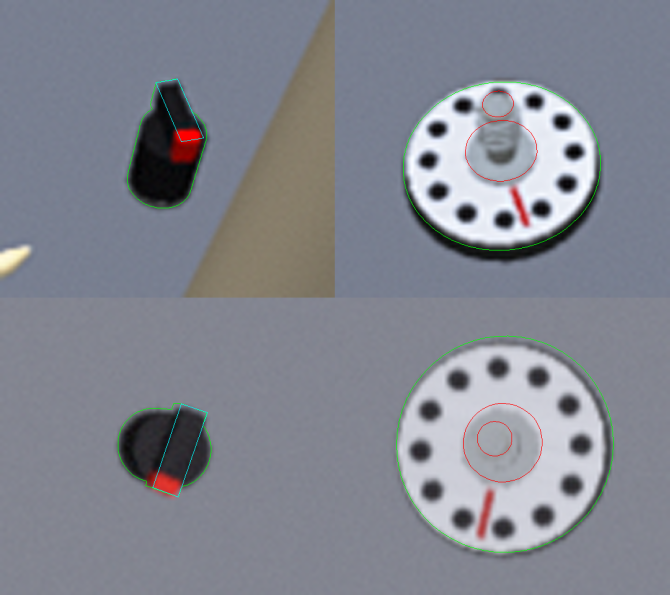

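```bash
cat > rot.py <<'E'
from fit import *
from scipy.optimize import least_squares
cr={"scene":(252,265),"top":(223,231)};H={};L={}
for n in P:
    I=cv2.imread(f"pics/{n}0.png");u,o=up(I,cr[n]);b=u.astype(int)
    k,l,st,ce=cv2.connectedComponentsWithStats((b.max(2)<110).astype(np.uint8))
    H[n]=np.array([(ce[i]+.5)/S-.5+o for i in range(1,k) if 150<st[i,4]<1500 and st[i,2]<50])
    q=np.argwhere(b[:,:,2]-b[:,:,1]>60)[:,::-1];L[n]=(q.mean(0)+.5)/S-.5+o
def res(p,fz=None):
    x,y,z,w,rh=p
    if fz:z=fz
    e=[]
    for n in P:
        M=proj(n,T(x,y,z,w,[[rh*np.cos(t),rh*np.sin(t),0] for t in np.arange(12)*np.pi/6]))
        for h in H[n]:
            d=M-h;e.append(d[np.argmin((d**2).sum(1))])
    return np.ravel(e)
print({n:len(H[n]) for n in H})
for fz in(None,.022):
    best=min((least_squares(res,[.53,.0386,.022,w,.046],loss="soft_l1",f_scale=.4,args=(fz,)) for w in(0,.13,.26,.39)),key=lambda f:f.cost)
    print(best.x,best.cost)
    x,y=best.x[:2]
    z=fz or best.x[2]
    def lr(w):return np.r_[[proj(n,T(x,y,z,w[0],[[-.037,0,0]]))[0]-L[n] for n in P]].ravel()
    f=least_squares(lr,[-.2]);print("yaw",f.x,f.fun)
E
python3 rot.py
```

```text
{'scene': 12, 'top': 12}
[0.52842929 0.03983378 0.02411624 0.06245712 0.04391002] 6.615776635766297
yaw [-0.19820214] [ 0.04967214  0.0494847  -0.03378975  0.00891497]
[ 0.52881931  0.0397846  -0.07809566  0.06218278  0.04395054] 7.415532454858111
yaw [-0.19684627] [ 0.03076087  0.39513534  0.11690444 -0.17120656]
```

The fits put the nut at (0.455, -0.242) with yaw -0.32, and the rotor at (0.5285, 0.040) with yaw -0.198. First I'll turn the tool to the bar's yaw.

```bash
cat > go.py <<'E'
import sys,numpy as np
from station import r
from scipy.spatial.transform import Rotation as Ro
s=r.read_state();q=s['tool_rot'];R=Ro.from_quat([q[1],q[2],q[3],q[0]]).as_matrix()
yaw=np.arctan2(R[1,0],R[0,0])
print("t",round(s['time_s'],2),"pos",np.round(s['tool_pos'],4),"yaw %.3f"%yaw,"q6 %.3f"%s['q'][5],"F",np.round(s['contact_force'],1),"w %.3f"%s['gripper_width'],"tilt",np.round(R[:2,2],4))
if len(sys.argv)>3:
    t=np.array(sys.argv[1:4],float);d=R.T@(t-s['tool_pos']);print("tool shift",np.round(d,4))
    if len(sys.argv)>4:print("turn %.3f"%-((float(sys.argv[4])-yaw+np.pi)%(2*np.pi)-np.pi))
E
echo '0 0 0 0.173 | 0 0 0 0.173 | 0 0 0 0.173 | 0 0 0 0.173 | 0 0 0 0' | python3 inch.py 0.6
python3 go.py 0.4548 -0.2419 0.15 -0.319
```

```text
time_s: 0.72
tool_pos: [0.2093, -0.5353, 0.2449]
tool_rot: [-0.0, 0.987, -0.158, -0.0]
contact_force: [1.1, 0.1, 0.8]
gripper_width: 0.601
grip_force: 0.0
t 0.72 pos [ 0.2093 -0.5353  0.2449] yaw -0.317 q6 0.569 F [1.1 0.1 0.8] w 0.601 tilt [-0.0003  0.0009]
tool shift [ 0.1418 -0.3552  0.0951]
turn 0.002
```

```bash
echo '0.0178 -0.0444 0.0119 0 | 0.0178 -0.0444 0.0119 0 | 0.0178 -0.0444 0.0119 0 | 0.0178 -0.0444 0.0119 0 | 0.0178 -0.0444 0.0119 0 | 0.0178 -0.0444 0.0119 0 | 0.0178 -0.0444 0.0119 0 | 0.0178 -0.0444 0.0119 0 | 0 0 0 0 | 0 0 0 0' | python3 inch.py 0.5
python3 go.py 0.4548 -0.2419 0.071 -0.319
```

```text
time_s: 1.98
tool_pos: [0.4559, -0.2432, 0.1501]
tool_rot: [0.0, 0.987, -0.158, -0.0]
contact_force: [0.5, 0.8, 0.4]
gripper_width: 0.497
grip_force: 0.0
t 1.98 pos [ 0.4559 -0.2432  0.1501] yaw -0.317 q6 1.264 F [0.5 0.8 0.4] w 0.497 tilt [-0.0006 -0.0006]
tool shift [-0.0014 -0.0009  0.0791]
turn 0.002
```

```bash
echo '-0.0014 -0.0009 0.026 0 | 0 0 0.026 0 | 0 0 0.02 0 | 0 0 0.007 0 | 0 0 0 0' | python3 inch.py 0.5
echo '0 0 0 0 | 0 0 0 0 | 0 0 0 0 | 0 0 0 0 | 0 0 0 0 | 0 0 0 0' | python3 inch.py 0.0 40
python3 go.py 0.4548 -0.2419 0.071 -0.319
```

```text
time_s: 2.6
tool_pos: [0.4547, -0.2426, 0.0712]
tool_rot: [0.0, 0.987, -0.159, -0.0]
contact_force: [0.4, -0.3, 0.7]
gripper_width: 0.505
grip_force: 0.0
time_s: 3.35
tool_pos: [0.4557, -0.2423, 0.072]
tool_rot: [0.001, 0.987, -0.159, 0.001]
contact_force: [-0.9, -1.1, 5.1]
gripper_width: 0.151
grip_force: 44.0
t 3.35 pos [ 0.4557 -0.2423  0.072 ] yaw -0.319 q6 1.267 F [-0.9 -1.1  5.1] w 0.151 tilt [ 0.0016 -0.0016]
tool shift [-0.001  -0.0001  0.001 ]
turn 0.000
```

```bash
echo '0 0 -0.025 0 | 0 0 -0.035 0 | 0 0 -0.04 0 | 0 0 0 0' | python3 inch.py
python3 go.py 0.5285 0.0398 0.171 -0.198
```

```text
time_s: 3.85
tool_pos: [0.4567, -0.2426, 0.1737]
tool_rot: [0.001, 0.987, -0.159, 0.003]
contact_force: [-1.0, -0.4, -0.9]
gripper_width: 0.152
grip_force: 43.1
t 3.85 pos [ 0.4567 -0.2426  0.1737] yaw -0.319 q6 1.267 F [-1.  -0.4 -0.9] w 0.152 tilt [ 0.0052 -0.0035]
tool shift [-0.0204 -0.2906  0.0021]
turn -0.121
```

```bash
echo '-0.0034 -0.0484 0 0 | -0.0034 -0.0484 0 0 | -0.0034 -0.0484 0 0 | -0.0034 -0.0484 0 0 | -0.0034 -0.0484 0 0 | -0.0034 -0.0484 0 0 | 0 0 0 -0.121 | 0 0 0 0 | 0 0 0 0 | 0 0 0 0' | python3 inch.py
python3 go.py 0.5285 0.0398 0.171 -0.198
python3 - <<'E'
from fit import *
v=[]
for n,c in(("scene",(250,235)),("top",(224,225))):
    I=r.grab_frame(n)[:,:,::-1].copy();cv2.imwrite(f"pics/{n}1.png",I);u,o=up(I,c,50,50);v.append(u)
cv2.imwrite("pics/c1.png",cv2.resize(np.hstack(v),(800,400)))
E
```

```text
time_s: 5.1
tool_pos: [0.5265, 0.0399, 0.1707]
tool_rot: [0.0, 0.995, -0.1, -0.0]
contact_force: [-0.6, -0.4, -1.3]
gripper_width: 0.152
grip_force: 43.0
t 5.1 pos [0.5265 0.0399 0.1707] yaw -0.200 q6 1.715 F [-0.6 -0.4 -1.3] w 0.152 tilt [-0.0007 -0.0001]
tool shift [ 0.002  -0.0003 -0.0003]
turn -0.002
```

View pics/c1.png

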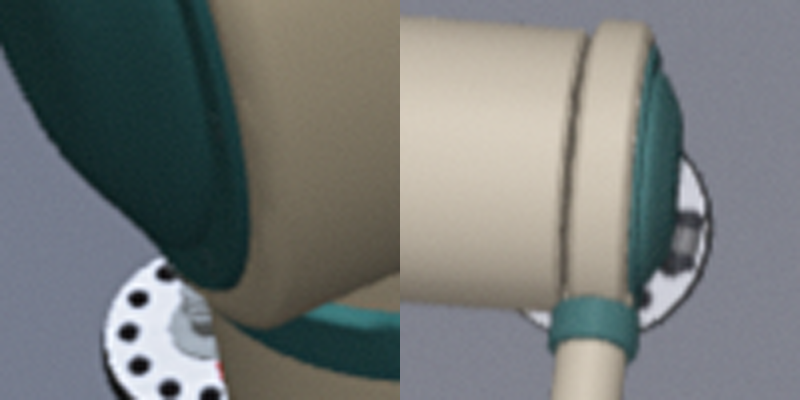

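Both cameras are blocked here by the arm, so I'll go by force. The bias-corrected target is about TCP (0.5295, 0.0394).

```bash
echo '0.003 0.0003 0.008 0 | 0 0 0.01 0 | 0 0 0.002 0 | 0 0 0.002 0 | 0 0 0.002 0 | 0 0 0 0' | python3 inch.py; python3 go.py 0.5295 0.0394 0.125
```

```text
time_s: 5.95
tool_pos: [0.5297, 0.0396, 0.1471]
tool_rot: [0.0, 0.995, -0.099, 0.0]
contact_force: [0.3, 0.7, -1.1]
gripper_width: 0.154
grip_force: 43.0
t 5.95 pos [0.5297 0.0396 0.1471] yaw -0.198 q6 1.713 F [ 0.3  0.7 -1.1] w 0.154 tilt [ 0.     -0.0001]
tool shift [-0.0002  0.0002  0.0221]
```

```bash
for i in 1 2; do :; done; echo '0 0 0.002 0 | 0 0 0.002 0 | 0 0 0.002 0 | 0 0 0 0' | python3 inch.py; echo '0 0 0.002 0 | 0 0 0.002 0 | 0 0 0.002 0 | 0 0 0 0' | python3 inch.py
```

```text
time_s: 6.45
tool_pos: [0.5296, 0.0396, 0.1409]
tool_rot: [0.0, 0.995, -0.099, -0.0]
contact_force: [-0.3, -0.7, -1.3]
gripper_width: 0.153
grip_force: 43.0
time_s: 6.95
tool_pos: [0.5295, 0.0396, 0.1349]
tool_rot: [0.0, 0.995, -0.099, -0.0]
contact_force: [0.8, -0.7, -1.7]
gripper_width: 0.147
grip_force: 43.0
```

No side force, so the nut is clean over the stud. I'll carry on down to the thread.

```bash
echo '0 0 0.002 0 | 0 0 0.002 0 | 0 0 0.002 0 | 0 0 0 0' | python3 inch.py; echo '0 0 0.001 0 | 0 0 0.001 0 | 0 0 0.001 0 | 0 0 0 0' | python3 inch.py; python3 go.py
```

```text
time_s: 7.45
tool_pos: [0.5295, 0.0396, 0.1288]
tool_rot: [0.0, 0.995, -0.099, -0.0]
contact_force: [-0.4, 0.6, -1.9]
gripper_width: 0.149
grip_force: 43.0
time_s: 7.95
tool_pos: [0.5296, 0.0396, 0.126]
tool_rot: [0.0, 0.995, -0.099, -0.0]
contact_force: [-0.1, -0.3, -1.8]
gripper_width: 0.152
grip_force: 43.0
t 7.95 pos [0.5296 0.0396 0.126 ] yaw -0.198 q6 1.713 F [-0.1 -0.3 -1.8] w 0.152 tilt [-0.0002 -0.0001]
```

```bash
echo '0 0 0.001 0 | 0 0 0.0005 0 | 0 0 0 0' | python3 inch.py;  echo '0 0 0.001 0 | 0 0 0 0' | python3 inch.py; python3 go.py
```

```text
time_s: 8.32
tool_pos: [0.5297, 0.0396, 0.1247]
tool_rot: [0.0, 0.995, -0.099, 0.0]
contact_force: [-0.3, -0.3, -1.4]
gripper_width: 0.151
grip_force: 43.2
time_s: 8.57
tool_pos: [0.5298, 0.0396, 0.1244]
tool_rot: [0.0, 0.995, -0.099, 0.0]
contact_force: [-2.2, -0.7, 4.2]
gripper_width: 0.155
grip_force: 44.0
t 8.57 pos [0.5298 0.0396 0.1244] yaw -0.198 q6 1.713 F [-2.2 -0.7  4.2] w 0.155 tilt [ 0.0006 -0.0002]
```

The nut seats at TCP z 0.1244, so its underside is about 52.5 mm up. I'll turn counter-clockwise under a light downward push, following the climb and watching Fz for the drop.

```bash
echo '0 0 -0.0002 -0.1 | 0 0 -0.0002 -0.1 | 0 0 -0.0002 -0.1 | 0 0 0 0' | python3 inch.py;  echo '0 0 -0.0002 -0.1 | 0 0 -0.0002 -0.1 | 0 0 -0.0002 -0.1 | 0 0 0 0' | python3 inch.py; python3 go.py
```

```text
time_s: 9.07
tool_pos: [0.5304, 0.0396, 0.125]
tool_rot: [0.0, 0.999, 0.05, 0.001]
contact_force: [0.1, 0.2, 5.4]
gripper_width: 0.153
grip_force: 43.9
time_s: 9.57
tool_pos: [0.5303, 0.0398, 0.1255]
tool_rot: [-0.0, 0.98, 0.199, 0.001]
contact_force: [-0.2, 1.1, 5.9]
gripper_width: 0.15
grip_force: 44.0
t 9.57 pos [0.5303 0.0398 0.1255] yaw 0.400 q6 1.114 F [-0.2  1.1  5.9] w 0.150 tilt [0.0018 0.0004]
```

```bash
for k in 1; do echo '0 0 -0.0002 -0.1 | 0 0 0 0' | python3 inch.py|grep -E 'pos|contact'; echo '0 0 -0.0002 -0.1 | 0 0 0 0' | python3 inch.py|grep -E 'pos|contact'; echo '0 0 -0.0002 -0.1 | 0 0 0 0' | python3 inch.py|grep -E 'pos|contact'; done; python3 go.py
```

```text
tool_pos: [0.5303, 0.0399, 0.1257]
contact_force: [-0.3, 0.6, 5.6]
tool_pos: [0.5302, 0.0399, 0.126]
contact_force: [-0.5, 1.9, 5.8]
tool_pos: [0.5301, 0.0399, 0.1262]
contact_force: [-0.4, 1.8, 5.8]
t 10.32 pos [0.5301 0.0399 0.1262] yaw 0.700 q6 0.814 F [-0.4  1.8  5.8] w 0.153 tilt [0.0014 0.0004]
```

```bash
echo '0 0 -0.0002 -0.1 | 0 0 0 0' | python3 inch.py|grep -E 'pos|contact'; echo '0 0 -0.0002 -0.1 | 0 0 0 0' | python3 inch.py|grep -E 'pos|contact'; python3 go.py
```

```text
tool_pos: [0.5301, 0.0399, 0.1264]
contact_force: [-1.2, 1.7, 6.5]
tool_pos: [0.53, 0.0398, 0.1265]
contact_force: [-1.6, 1.9, 5.6]
t 10.82 pos [0.53   0.0398 0.1265] yaw 0.900 q6 0.614 F [-1.6  1.9  5.6] w 0.153 tilt [0.0011 0.0004]
```

```bash
echo '0 0 -0.0002 -0.1 | 0 0 0 0' | python3 inch.py|grep -E 'pos|contact'; python3 go.py
```

```text
tool_pos: [0.5304, 0.0395, 0.1265]
contact_force: [-0.0, 0.2, 5.5]
t 11.07 pos [0.5304 0.0395 0.1265] yaw 0.999 q6 0.515 F [-0.   0.2  5.5] w 0.148 tilt [ 0.0017 -0.0002]
```

```bash
echo '0 0 -0.0002 -0.1 | 0 0 0 0' | python3 inch.py|grep -E 'pos|contact'; python3 go.py
```

```text
tool_pos: [0.5303, 0.0398, 0.1265]
contact_force: [0.5, 0.7, 3.8]
t 11.32 pos [0.5303 0.0398 0.1265] yaw 1.098 q6 0.416 F [0.5 0.7 3.8] w 0.151 tilt [0.0015 0.0004]
```

```bash
echo '0 0 0 -0.07 | 0 0 0 0' | python3 inch.py|grep -E 'pos|contact'; python3 go.py
```

```text
tool_pos: [0.5294, 0.0398, 0.126]
contact_force: [0.4, 1.7, 2.5]
t 11.57 pos [0.5294 0.0398 0.126 ] yaw 1.169 q6 0.346 F [0.4 1.7 2.5] w 0.152 tilt [-0.0007  0.0004]
```

```bash
echo '0 0 0 -0.07 | 0 0 0 0' | python3 inch.py|grep -E 'pos|contact'; python3 go.py
```

```text
tool_pos: [0.5289, 0.0395, 0.1254]
contact_force: [-0.4, 0.9, -1.0]
t 11.82 pos [0.5289 0.0395 0.1254] yaw 1.239 q6 0.276 F [-0.4  0.9 -1. ] w 0.154 tilt [-0.0021 -0.0002]
```

```bash
echo '0 0 0 -0.07 | 0 0 0 0' | python3 inch.py|grep -E 'pos|contact'; python3 go.py
```

```text
tool_pos: [0.5292, 0.0395, 0.1256]
contact_force: [-0.7, -0.3, -2.2]
t 12.07 pos [0.5292 0.0395 0.1256] yaw 1.309 q6 0.206 F [-0.7 -0.3 -2.2] w 0.151 tilt [-0.0015 -0.0003]
```

Fz fell to zero about 1.45 rad past the line, so the nut has come off the thread's end. I'll lower it; about 6–7 mm of free travel would confirm that.

```bash
echo '0 0 0.0015 0 | 0 0 0.0015 0 | 0 0 0 0' | python3 inch.py|grep -E 'pos|contact';python3 go.py
```

```text
tool_pos: [0.5295, 0.0395, 0.1229]
contact_force: [-0.0, 0.5, -1.9]
t 12.45 pos [0.5295 0.0395 0.1229] yaw 1.311 q6 0.203 F [-0.   0.5 -1.9] w 0.152 tilt [-0.0005 -0.0002]
```

```bash
echo '0 0 0.001 0 | 0 0 0.001 0 | 0 0 0 0' | python3 inch.py|grep -E 'pos|contact';python3 go.py
```

```text
tool_pos: [0.5297, 0.0395, 0.1211]
contact_force: [-0.2, -0.3, -1.2]
t 12.82 pos [0.5297 0.0395 0.1211] yaw 1.312 q6 0.203 F [-0.2 -0.3 -1.2] w 0.144 tilt [ 0.     -0.0001]
```

```bash
echo '0 0 0.001 0 | 0 0 0 0' | python3 inch.py|grep -E 'pos|contact';python3 go.py
```

```text
tool_pos: [0.5298, 0.0396, 0.1208]
contact_force: [-0.9, -0.9, 3.5]
t 13.07 pos [0.5298 0.0396 0.1208] yaw 1.312 q6 0.203 F [-0.9 -0.9  3.5] w 0.150 tilt [ 0.0006 -0.0002]
```

It sat back down at TCP 0.1208, so the underside is about 49 mm and the drop is confirmed. Now clockwise, following the thread at 2.23 mm per rad.

```bash
echo '0 0 0.0003 0.15 | 0 0 0.00033 0.15 | 0 0 0.00033 0.15 | 0 0 0.00033 0.15 | 0 0 0 0' | python3 inch.py|grep -E 'pos|contact'; python3 go.py
```

```text
tool_pos: [0.5302, 0.0395, 0.1194]
contact_force: [-0.2, -0.0, 4.0]
t 13.7 pos [0.5302 0.0395 0.1194] yaw 0.713 q6 0.801 F [-0.2 -0.   4. ] w 0.151 tilt [ 0.0014 -0.0001]
```

```bash
echo '0 0 0.00033 0.15 | 0 0 0.00033 0.15 | 0 0 0.00033 0.15 | 0 0 0.00033 0.15 | 0 0 0.00033 0.15 | 0 0 0 0' | python3 inch.py|grep -E 'pos|contact';  python3 go.py
```

```text
tool_pos: [0.5305, 0.0391, 0.1178]
contact_force: [0.4, -2.0, 5.1]
t 14.45 pos [0.5305 0.0391 0.1178] yaw -0.034 q6 1.549 F [ 0.4 -2.   5.1] w 0.147 tilt [ 0.0018 -0.0009]
```

```bash
echo '0 0 0.00033 0.15 | 0 0 0.00033 0.15 | 0 0 0.00033 0.15 | 0 0 0.00033 0.15 | 0 0 0.00033 0.15 | 0 0 0.00033 0.15 | 0 0 0 0' | python3 inch.py|grep -E 'pos|contact';  python3 go.py
```

```text
tool_pos: [0.5303, 0.0394, 0.1157]
contact_force: [-0.5, -0.4, 5.4]
t 15.32 pos [0.5303 0.0394 0.1157] yaw -0.933 q6 2.448 F [-0.5 -0.4  5.4] w 0.149 tilt [ 0.0015 -0.0005]
```

```bash
echo '0 0 -0.0006 0 | 0 0 0 0 | 0 0 0 0 | 0 0 0 0' | python3 inch.py 0.5; echo '0 0 -0.015 0 | 0 0 -0.015 0 | 0 0 0 -0.18 | 0 0 0 -0.18 | 0 0 0 -0.18 | 0 0 0 -0.18 | 0 0 0 -0.18 | 0 0 0 -0.18 | 0 0 0 -0.18 | 0 0 0 -0.18' | python3 inch.py |tail -3; echo '0 0 0 -0.18 | 0 0 0 -0.18 | 0 0 0 -0.18 | 0 0 0 -0.18 | 0 0 0 -0.18 | 0 0 0 -0.18 | 0 0 0 -0.18 | 0 0 0 -0.18 | 0 0 0 -0.18 | 0 0 0 0' | python3 inch.py|tail -3; python3 go.py 0.53 0.0394 0.1160 2.208
```

```text
time_s: 15.82
tool_pos: [0.5295, 0.0396, 0.1156]
tool_rot: [0.0, 0.892, -0.452, -0.0]
contact_force: [-1.1, -0.2, -0.2]
gripper_width: 0.503
grip_force: 0.0
contact_force: [-0.3, -0.1, -0.1]
gripper_width: 0.499
grip_force: 0.0
contact_force: [-0.4, 0.1, 0.5]
gripper_width: 0.502
grip_force: 0.0
t 18.32 pos [0.5302 0.0395 0.1471] yaw 2.120 q6 -0.605 F [-0.4  0.1  0.5] w 0.502 tilt [ 0.0019 -0.0002]
tool shift [ 0.     -0.0003  0.0311]
turn -0.088
```

```bash
echo '0 0 0 -0.0816 | 0 0 0.015 0 | 0 0 0.01 0 | 0 0 0.005 0 | 0 0 0 0' | python3 inch.py |tail -5;  echo '0 0 0 0 | 0 0 0 0 | 0 0 0 0 | 0 0 0 0 | 0 0 0 0' | python3 inch.py 0.0 40; python3 go.py
```

```text
tool_pos: [0.5293, 0.0396, 0.1152]
tool_rot: [-0.001, 0.452, 0.892, -0.0]
contact_force: [0.5, -0.5, -0.1]
gripper_width: 0.499
grip_force: 0.0
time_s: 19.58
tool_pos: [0.53, 0.0396, 0.1162]
tool_rot: [0.0, 0.452, 0.892, 0.0]
contact_force: [-0.7, 0.3, 1.8]
gripper_width: 0.155
grip_force: 44.3
t 19.57 pos [0.53   0.0396 0.1162] yaw 2.203 q6 -0.689 F [-0.7  0.3  1.8] w 0.155 tilt [ 0.0009 -0.0001]
```

```bash
echo '0 0 0.00033 0.15 | 0 0 0.00033 0.15 | 0 0 0.00033 0.15 | 0 0 0.00033 0.15 | 0 0 0.00033 0.15 | 0 0 0.00033 0.15 | 0 0 0 0' | python3 inch.py|grep -E 'pos|contact'; python3 go.py
```

```text
tool_pos: [0.5297, 0.0392, 0.1141]
contact_force: [0.3, -1.9, 3.2]
t 20.45 pos [0.5297 0.0392 0.1141] yaw 1.305 q6 0.209 F [ 0.3 -1.9  3.2] w 0.150 tilt [ 0.0001 -0.0008]
```

```bash
echo '0 0 0.00033 0.15 | 0 0 0.00033 0.15 | 0 0 0.00033 0.15 | 0 0 0.00033 0.15 | 0 0 0.00033 0.15 | 0 0 0.00033 0.15 | 0 0 0.00033 0.15 | 0 0 0 0' | python3 inch.py|grep -E 'pos|contact'; python3 go.py
```

```text
tool_pos: [0.5293, 0.0395, 0.1118]
contact_force: [-2.0, 0.4, 4.1]
t 21.45 pos [0.5293 0.0395 0.1118] yaw 0.257 q6 1.257 F [-2.   0.4  4.1] w 0.151 tilt [-0.0007 -0.0003]
```

```bash
echo '0 0 0.00033 0.15 | 0 0 0.00033 0.15 | 0 0 0.00033 0.15 | 0 0 0.00033 0.15 | 0 0 0.00033 0.15 | 0 0 0.00033 0.15 | 0 0 0.00033 0.15 | 0 0 0.00033 0.15 | 0 0 0 0' | python3 inch.py|grep -E 'pos|contact'; python3 go.py
```

```text
tool_pos: [0.5295, 0.0397, 0.1091]
contact_force: [-2.2, -0.2, 4.6]
t 22.57 pos [0.5295 0.0397 0.1091] yaw -0.942 q6 2.456 F [-2.2 -0.2  4.6] w 0.154 tilt [-0.0003  0.0002]
```

```bash
echo '0 0 -0.0006 0 | 0 0 0 0 | 0 0 0 0 | 0 0 0 0' | python3 inch.py 0.5; echo '0 0 -0.015 0 | 0 0 -0.015 0 | 0 0 0 -0.18 | 0 0 0 -0.18 | 0 0 0 -0.18 | 0 0 0 -0.18 | 0 0 0 -0.18 | 0 0 0 -0.18 | 0 0 0 -0.18 | 0 0 0 -0.18' | python3 inch.py |tail -3; echo '0 0 0 -0.18 | 0 0 0 -0.18 | 0 0 0 -0.18 | 0 0 0 -0.18 | 0 0 0 -0.18 | 0 0 0 -0.18 | 0 0 0 -0.18 | 0 0 0 -0.18 | 0 0 0 -0.18 | 0 0 0 -0.0816' | python3 inch.py|tail -3; echo '0 0 0.015 0 | 0 0 0.01 0 | 0 0 0.005 0 | 0 0 0 0' | python3 inch.py |tail -5;  echo '0 0 0 0 | 0 0 0 0 | 0 0 0 0 | 0 0 0 0 | 0 0 0 0' | python3 inch.py 0.0 40; python3 go.py
```

```text
time_s: 23.08
tool_pos: [0.5297, 0.0395, 0.1094]
tool_rot: [0.0, 0.89, -0.456, -0.0]
contact_force: [0.6, 0.2, 0.2]
gripper_width: 0.5
grip_force: 0.0
contact_force: [-0.1, 0.5, 0.9]
gripper_width: 0.496
grip_force: 0.0
contact_force: [0.3, -0.4, 0.5]
gripper_width: 0.496
grip_force: 0.0
tool_pos: [0.5293, 0.0396, 0.1089]
tool_rot: [-0.001, 0.456, 0.89, -0.0]
contact_force: [-0.6, 0.3, 0.2]
gripper_width: 0.505
grip_force: 0.0
time_s: 26.7
tool_pos: [0.53, 0.0396, 0.1099]
tool_rot: [0.0, 0.456, 0.89, 0.0]
contact_force: [0.1, 0.3, 1.3]
gripper_width: 0.153
grip_force: 44.3
t 26.7 pos [0.53   0.0396 0.1099] yaw 2.195 q6 -0.681 F [0.1 0.3 1.3] w 0.153 tilt [ 0.0009 -0.0001]
```

```bash
echo '0 0 0.00033 0.15 | 0 0 0.00033 0.15 | 0 0 0.00033 0.15 | 0 0 0.00033 0.15 | 0 0 0.00033 0.15 | 0 0 0.00033 0.15 | 0 0 0.0001 0.05 | 0 0 0 0 | 0 0 0 0' | python3 inch.py|grep -E 'pos|contact|grip'; python3 go.py; python3 - <<'E'
from fit import *
v=[]
for n,c in(("scene",(250,245)),("top",(224,225))):
    I=r.grab_frame(n)[:,:,::-1].copy();v.append(cv2.resize(I,(400,300)))
cv2.imwrite("pics/c2.png",np.hstack(v))
E
```

```text
tool_pos: [0.5302, 0.0394, 0.1078]
contact_force: [1.0, 0.2, 3.4]
gripper_width: 0.153
grip_force: 44.4
t 27.82 pos [0.5302 0.0394 0.1078] yaw 1.246 q6 0.269 F [1.  0.2 3.4] w 0.153 tilt [ 0.0013 -0.0004]
```

View pics/c2.png

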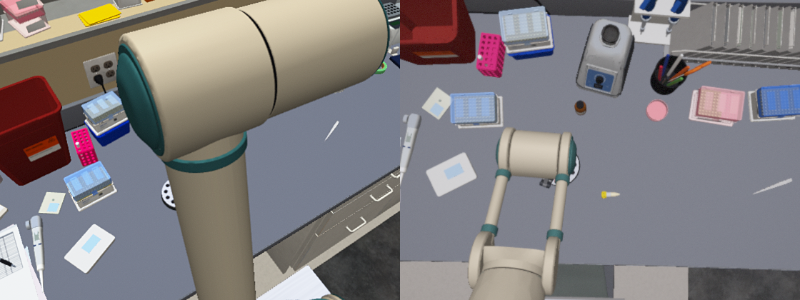

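The arm still hides the nut in both views (left: scene, right: top). In the top view the bottle (580,107), dish (657,109) and tube (610,195) haven't moved. The nut went down 14.3 mm over 6.34 rad, which matches one full turn, and it's still gripped at 44 N, so I'm handing in.

```bash
python3 -c "
from station import r
print(r.job_done())"
```

```text
the job is handed in; nothing more can be done
None
```

The nut went onto the stud with its red end over the red line, was turned back until it dropped off the thread's end, then forward one full turn (about 363°). I handed the job in at about 28 s with the gripper still holding the bar; the arm hid the nut from both cameras, so the drop and the turn were confirmed by force and tool height only.

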